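Load the transfer carrier with the instrument case and cover-glass boxes

TASK

Get the consignment ready on the transfer carrier: put every small cover-glass box on the carrier's rimmed deck, and tilt the tall grey case back on its rear edge until it leans by itself on the sloped rest, so that you can push the carrier home to the pick-up station with its flat blade under the raised front of the case. Then bring the case down so that it stands upright and flat on the blade, and draw the carrier with everything on it back to the hand-over detent. Never lift the case off or knock it over (it only pivots), and do not upset the brown bottle or the white jar.

Things in the scene. Friction and masses are not known exactly. Their poses are not given: they have to be found in the camera images.
- transfer: Fixed aluminium fixture. Origin: on the worktop under the V where the case's rear edge sits; y along the rail to the sloped rest (back), x across, z up. Floor plate 6 mm. Cheeks 25 mm high, inner faces x +-54.5 mm, y -55 to -5. Two rest bars (14 mm wide, x +-34 mm, 92 mm long, open between) rise from the V (y 0, z 6 mm), leaning back 0.63 rad from vertical. Rail to y -235 mm.
- carrier (a joint): Carrier along the rail, m: 0 = home at the pick-up station (end stop -0.002), grows as it is drawn away from the case (fixture -y); 0.070 = hand-over detent; end stop 0.085. Friction about 1.5 N; a spring ball clicks over bumps 6 mm either side of each station (some 3 N more), about 2 mm of play inside. Starts from 0.055 to 0.084.
- deck (a point): Point on the floor of the carrier's deck, 22 mm above the worktop, midway along its y and in line with the rail; axes as the fixture's. The deck's floor reaches from x -63 to +93 mm and y -27 to +27 mm inside a rim 3 mm high. The point lies 150 mm in front (fixture -y) of the V when the carrier is at 0. Room for four glass boxes side by side along x, at x -43, -5, 33 and 71 mm.
- post_top (a point): Top of the steel push post of the carrier, 14 mm in diameter and 70 mm tall, at x = -92 mm from the deck point (the robot's side), top 72 mm above the deck's floor. Grip or push it to move the carrier.
- blade (a point): Point on top of the carrier's flat steel blade where the middle of the case's underside belongs: 122.5 mm from the deck point towards the rest, 10 mm above the worktop (4 mm above the case's floor plate). Blade 64 mm wide, 3.5 mm thick; its tip is 16.5 mm further on, so at joint 0 it ends 11 mm before the V.
- case: Tall grey case 100 (x) x 55 (y) x 110 mm, 0.4 to 0.8 kg, bail handle on top. Origin: centre of underside. Stands with its rear lower edge within 2 mm of the V, axes along the fixture's. Pushed back past 0.46 rad it falls on the rest bars, at 0.63 rad. Brought forward over the blade it stays propped on the blade's tip at about 0.35 rad until led below 0.25 rad, then stands flat.
- case_handle (a point): Middle of the case's bail handle: a round bar, 10 mm thick, along the case's x axis, 48 mm free length, its axis 34 mm above the flat top of the case (144 mm above the underside).
- glass_box_0: Small closed white cover-glass box, 35 x 35 x 17 mm, lies flat on the worktop; origin at the centre of its underside. One may lie in the strip before the keyboard (front edge near x 0.475, 16 mm high, y -0.26 to 0.13). May be absent. Either way up will do on the deck.
- glass_box_1: Small closed white cover-glass box, 35 x 35 x 17 mm, lies flat on the worktop; origin at the centre of its underside. One may lie in the strip before the keyboard (front edge near x 0.475, 16 mm high, y -0.26 to 0.13). May be absent. Either way up will do on the deck.
- glass_box_2: Small closed white cover-glass box, 35 x 35 x 17 mm, lies flat on the worktop; origin at the centre of its underside. One may lie in the strip before the keyboard (front edge near x 0.475, 16 mm high, y -0.26 to 0.13). May be absent. Either way up will do on the deck.
- glass_box_3: Small closed white cover-glass box, 35 x 35 x 17 mm, lies flat on the worktop; origin at the centre of its underside. One may lie in the strip before the keyboard (front edge near x 0.475, 16 mm high, y -0.26 to 0.13). May be absent. Either way up will do on the deck.
- oil: Brown glass bottle with black cap, 33 mm diameter, 58 mm tall, bystander beyond the fixture; origin under its centre.
- jar: White lidded jar, 56 mm diameter, 62 mm tall, bystander; origin under its centre.
There are look-alikes about, which are no part of the job. What is shaped like the glass_box_2 but green is not meant.

How it is judged:
On the way, in this order (a step that is already met when the one before it is completed fails the run):
1. the case leans back on the rest by itself, untouched, its rear edge down in the V (angle between case's own z axis and vertical between 0.55 and 0.72 rad and y of case_handle in the frame of transfer between 0.035 and 0.1 m and contact force between the fingers and case below 0.2 N), for 0.3 s.
2. the carrier is home at the pick-up station with its blade under the raised front of the still leaning case (value of joint carrier below 0.005 m and angle between case's own z axis and vertical between 0.5 and 0.72 rad), for 0.2 s.
3. the case stands upright and flat on the blade at the pick-up station (x of case in the frame of blade between -0.015 and 0.015 m and y of case in the frame of blade between -0.018 and 0.018 m and z of case in the frame of blade between -0.003 and 0.004 m and angle between case's own z axis and vertical below 0.06 rad and value of joint carrier below 0.012 m), for 0.3 s.
At the end, for the whole second after the job is handed in: Carrier within 5 mm of the hand-over detent; the case upright (within 0.06 rad) and flat on the blade, its middle within 15 mm across and 18 mm along of the blade point; every glass box present lies within the deck's rim (on another box will do); all at rest (value of joint carrier between 0.065 and 0.075 m and x of case in the frame of blade between -0.015 and 0.015 m and y of case in the frame of blade between -0.018 and 0.018 m and z of case in the frame of blade between -0.003 and 0.004 m and angle between case's own z axis and vertical below 0.06 rad and x of glass_box_0 in the frame of deck between -0.064 and 0.094 m and y of glass_box_0 in the frame of deck between -0.029 and 0.029 m and z of glass_box_0 in the frame of deck between -0.004 and 0.04 m and linear speed of each of glass_box_0, glass_box_1, glass_box_2, glass_box_3, case below 0.02 m/s and x of glass_box_1 in the frame of deck between -0.064 and 0.094 m and y of glass_box_1 in the frame of deck between -0.029 and 0.029 m and z of glass_box_1 in the frame of deck between -0.004 and 0.04 m and x of glass_box_2 in the frame of deck between -0.064 and 0.094 m and y of glass_box_2 in the frame of deck between -0.029 and 0.029 m and z of glass_box_2 in the frame of deck between -0.004 and 0.04 m and x of glass_box_3 in the frame of deck between -0.064 and 0.094 m and y of glass_box_3 in the frame of deck between -0.029 and 0.029 m and z of glass_box_3 in the frame of deck between -0.004 and 0.04 m); the robot touches nothing.
It fails at once if the case is lifted off (its underside's centre more than 60 mm above the worktop) (height (world z) of case above 0.06 m).
It fails at once if the case is knocked over (more than 1 rad) (angle between case's own z axis and vertical above 1 rad).
It fails at once if the brown bottle or the white jar is knocked over (more than 0.6 rad) (angle between any of oil, jar's own z axis and vertical above 0.6 rad).
Of glass_box_0, glass_box_1, glass_box_2, glass_box_3 only 3 to 4 are there at a start; the rules pass over those that are not, and their reading is None.
At some moment in a run one of glass_box_0, glass_box_1, glass_box_2, glass_box_3 may be knocked a few centimetres aside while the robot is not near it.
Once in a run the grip may slacken for a moment while it holds something.
It also fails if it takes over 200 s, if anything falls off the work surface, if the arm or the gripper's body presses on something with over 40 N, if the wrist force passes 120 N, or if a joint passes its speed limit or range.

ROBOT

A 6-joint arm with a two-finger parallel gripper is mounted at the origin on a cart in front of the work surface, level with it; the furniture and walls round the work are solid. World frame = base frame: x ahead of the robot, y to its left, z up, the work surface at z = 0. Lengths are in m, angles in rad, forces in N, time in s.
With the tool pointing down it reaches from about 0.375 to 0.9 m from the base axis. Payload 3.1 kg.
Tool frame: the origin (TCP) lies at the very end of the fingers, on their centre line; the grasp point (between the pads) lies 19 mm behind it (manip.hold_point_z is the distance from the TCP to the grasp point, in m); y points along the fingers, z is the direction in which the jaws open and shut, and the axes are right-handed (so a half turn about y gives the same grasp; the last joint's range is limited). The gripper opens to 85 mm and grips with 20 to 120 N. Pads are 22 mm wide; open, the fingers measure 114 mm over their backs; the gripper's body (76 mm by 85 mm) begins 54 mm behind the grasp point. The pads swing forward as they close: fully open they stand 13 mm farther back than shut.
Start: joints at [-1.337, 0.527, 1.433, -0, 1.181, -0.178], TCP at [0.25, -0.573, 0.231] pointing down, gripper open.
Joint ranges: [-3.08, 3.08], [-0.75, 2.2], [0.22, 2.44], [-1.43, 4.57], [0, 2.65], [-2.85, 2.85]. Speed limits (rad/s): [2.79, 2.79, 3.14, 3.14, 3.14, 3.14].

INTERFACE

Orientations are given as a unit quaternion [x, y, z, w].
In Python, from station import manip, eyes, workorder gives the robot as it stands. The module is installed in compiled form; this text tells all that it offers.
- The arm moves only by the shell command python3 -m jog 'ROWS' [OPENING] [FORCE]. ROWS is JSON, a list of rows, each a list of 2 entries, a list of its own where there are three numbers: the shift along the tool's x, y, z in cm, then the turn about the tool's y in rad. A call has 1 to 20 rows; each row is the pose to reach, as a shift and turn from the pose commanded when the call began, along the tool's axes at that moment; what a row does not reach only later rows make up. A row lasts 1/12 s, in which the tool goes at most 41.7 mm and 7.16 degrees, less where a joint would pass 70% of its speed; a pose out of reach is approached as far as the arm can. A call with a gripper value outside its range is refused whole. OPENING is the finger opening in cm, from 0 to 8.54, set as the call begins (- or left out, the last holds). The fingers move at their own pace and stop on an object; FORCE is the grip in N (left out, the last holds). Time passes only in rows, so rows that repeat a pose let the fingers close. It gives the time, the measured TCP pose, the force and the opening at its end, in the units of the state.
- manip.sense(): the state, without advancing time (a new reading comes with each control period).
- eyes.snapshot(name): name is "side" or "top"; returns a dict with "frame" (384x512x3 uint8, red, green, blue), "vfov" (degrees; the focal length in pixels is half the picture's height over the tangent of half this angle, whatever the lens; pixels are square), "cx", "cy" (the principal point, pixels), "k1" (the pictures are not rectified: a ray, as slopes to the right and down, at radius r is drawn at 1 + k1 r^2 times it, then the intrinsics apply), "rvec" (rotation vector, rad) and "tvec" (3), from world to camera coordinates, as OpenCV has them. Camera axes: x right, y down, z forward; pixel columns grow to the right and rows downward; lengths in m; the calibration is good to about 2 mm. A picture is of the moment at which its call begins. There is no depth.
- workorder.sign_off(): hands the job in, once; it reports no verdict.
The state is a dict: "t": time; "q": joint angles; "qd": joint speeds; "tau": joint torques, N m; "tcp_pos": TCP position; "tool_rot": TCP orientation; "force": force on the tool from outside, world axes, zero at the start; "ft_torque": the same for the moment, N m; "finger_gap": opening from 0.0 (shut) to 1.0 (fully open).
Only numpy, scipy, OpenCV 4.12 (cv2) and the standard library are available. Lean on these libraries where they do the work, as an engineer would, in place of code of your own. Each camera call takes 0.05 s, during which the arm holds its last target. There are 200 camera calls.

## Working session

There is one attempt and no reset: what is moved stays moved. The work goes in short steps, Python scripts to look and compute and a shell command to move; the robot and the scene stay as the last step left them, time stands still between calls to the robot, and variables do not carry over. Pictures are saved under pics/ and viewed, about 12 in all and at most 16, crops included, and the job is handed in when it is done.

```bash
mkdir -p pics; ls; cat > h.py <<'E'
import numpy as np, cv2
from scipy.spatial.transform import Rotation as R
from station import manip, eyes, workorder
def cam(name):
    s=eyes.snapshot(name); h=s['frame'].shape[0]
    f=h/2/np.tan(np.radians(s['vfov'])/2)
    s['K']=np.array([[f,0,s['cx']],[0,f,s['cy']],[0,0,1]]); s['D']=np.array([s['k1'],0,0,0,0.])
    s['R']=cv2.Rodrigues(np.array(s['rvec'],float))[0]; s['t']=np.array(s['tvec'],float); return s
def ray(s,uv):
    p=cv2.undistortPoints(np.array([[uv]],float),s['K'],s['D'])[0,0]
    return -s['R'].T@s['t'], s['R'].T@np.array([p[0],p[1],1])
def onz(s,uv,z):
    o,d=ray(s,uv); return o+d*(z-o[2])/d[2]
def proj(s,P):
    return cv2.projectPoints(np.array(P,float).reshape(-1,1,3),np.array(s['rvec'],float),s['t'],s['K'],s['D'])[0].reshape(-1,2)
def save(s,fn,box=None,k=1):
    im=cv2.cvtColor(s['frame'],cv2.COLOR_RGB2BGR)
    if box: im=im[box[1]:box[3],box[0]:box[2]]
    cv2.imwrite('pics/'+fn,cv2.resize(im,None,fx=k,fy=k,interpolation=cv2.INTER_CUBIC))
def tool(world_delta):
    "world shift (m) -> tool axes cm"
    st=manip.sense(); return R.from_quat(st['tool_rot']).inv().apply(world_delta)*100
E
python3 - <<'E'
from h import *
for n in('top','side'):
    s=cam(n); save(s,n+'0.png',k=1.5); print(n,s['vfov'],s['cx'],s['cy'],s['k1'],-s['R'].T@s['t'],s['R'][2])
st=manip.sense(); print(st); print(R.from_quat(st['tool_rot']).as_matrix())
E
```

```text
pics
top 51.460622952720115 252.92963072759727 190.02549243442527 -0.0921064196506972 [ 0.35873378 -0.03419464  1.31616616] [ 0.12002122 -0.00920043 -0.99272869]
side 52.86152054564288 260.1552678810199 192.90061428168403 -0.1306354658295523 [-0.04036892  0.91687273  0.59753687] [ 0.46264063 -0.79989875 -0.38226383]
{'t': 0.1, 'q': array([-1.33753551e+00,  5.28393245e-01,  1.43384100e+00, -4.75307248e-06,
        1.18138427e+00, -1.78494726e-01]), 'qd': array([-2.38513881e-04, -3.62126475e-03, -1.65118688e-03, -3.96423498e-04,
        7.85658993e-04,  3.13054980e-06]), 'tau': array([-5.61433353e-04, -4.43304992e+01, -1.78586340e+01, -2.60135857e-04,
        3.84954576e-03, -4.81137850e-07]), 'tcp_pos': array([ 0.25000689, -0.57208198,  0.2303979 ]), 'tool_rot': array([-0.14457306,  0.6928895 , -0.69145762,  0.14453073]), 'force': array([-0.27327075,  0.04167905,  0.25412264]), 'ft_torque': array([ 0.01213297,  0.04444961, -0.00090822]), 'finger_gap': 1.0018715573401802}
[[-9.16418996e-01 -4.72557442e-04  4.00219939e-01]
 [-4.00220061e-01  1.96997568e-03 -9.16416948e-01]
 [-3.55363899e-04 -9.99997948e-01 -1.99445010e-03]]
```

View pics/top0.png

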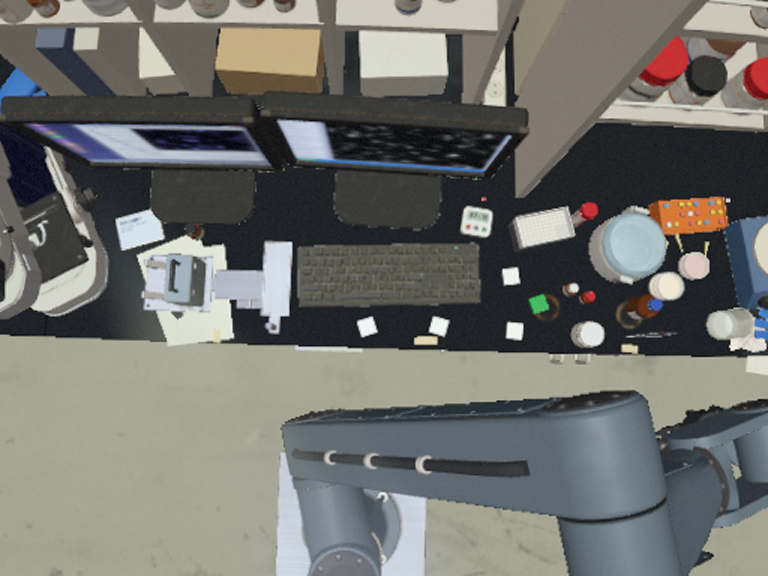

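View pics/side0.png

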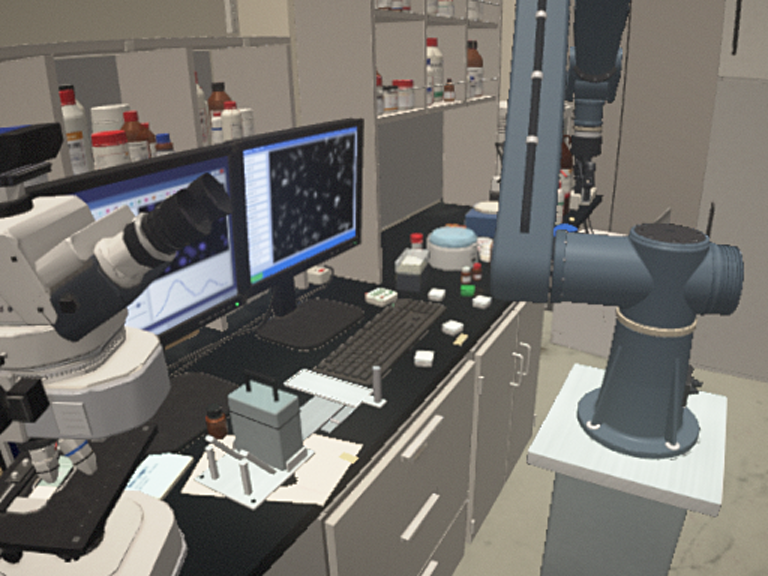

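```bash
python3 - <<'E'
from h import *
s=cam('top'); f=s['frame'].astype(int)
m=((f.min(2)>170)).astype(np.uint8)
n,l,st,c=cv2.connectedComponentsWithStats(m)
for i in range(1,n):
    if 50<st[i,4]<400 and 170<c[i][1]<235:
        cn=cv2.findContours((l==i).astype(np.uint8),cv2.RETR_EXTERNAL,cv2.CHAIN_APPROX_NONE)[0][0]
        b=[onz(s,p,0.017)[:2] for p in cv2.boxPoints(cv2.minAreaRect(cn)).astype(float)]
        e=b[1]-b[0];e2=b[2]-b[1]
        print(c[i].round(1),st[i,4],onz(s,c[i],.017).round(4),np.degrees(np.arctan2(e[1],e[0])).round(1),np.linalg.norm(e).round(4),np.linalg.norm(e2).round(4))
save(s,'top1.png',(80,150,210,235),6)
s=cam('side'); save(s,'side1.png',(110,220,290,350),4.4)
E
```

```text
[  9.3 188.8] 261 [0.4941 0.7784 0.017 ] -11.1 0.1261 0.0432
[463.6 176.2] 254 [ 0.5856 -0.7641  0.017 ] -40.3 0.0601 0.067
[340.2 183.7] 113 [ 0.5458 -0.3348  0.017 ] -78.7 0.0344 0.0367
[444.1 190.3] 311 [ 0.535  -0.6924  0.017 ] -77.4 0.0778 0.0585
[481.4 216.2] 262 [ 0.4507 -0.8242  0.017 ] -88.5 0.0698 0.0546
[244.2 217.4] 121 [ 0.425  -0.0204  0.017 ] -69.8 0.0351 0.0361
[292.1 217. ] 122 [ 0.4311 -0.1769  0.017 ] -14.8 0.036 0.036
[342.8 220.2] 115 [ 0.4254 -0.344   0.017 ] -88.4 0.0333 0.0361
[394.  222.2] 205 [ 0.4231 -0.516   0.017 ] -7.6 0.0519 0.051
[498.9 227.8] 230 [ 0.4125 -0.8874  0.017 ] -88.8 0.0896 0.0582
[283.3 226.6] 52 [ 0.3989 -0.1487  0.017 ] -88.4 0.0424 0.0098
[217.9 232.4] 132 [0.3739 0.0631 0.017 ] 0.8 0.0105 0.1464
```

View pics/top1.png

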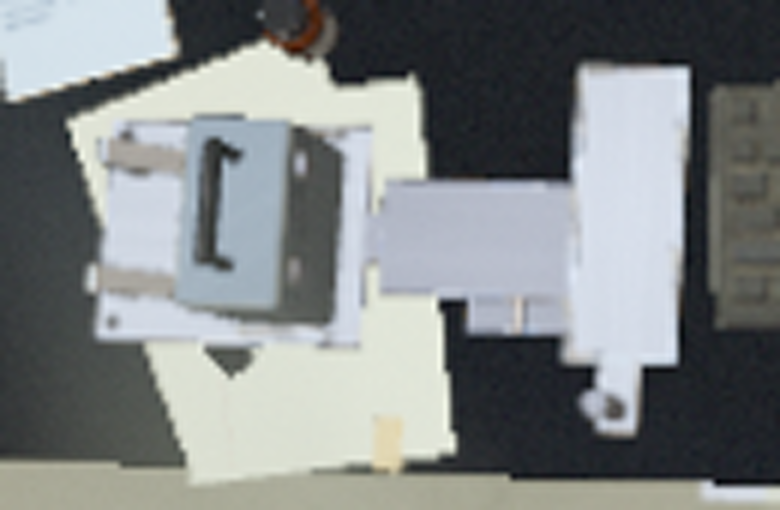

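View pics/side1.png

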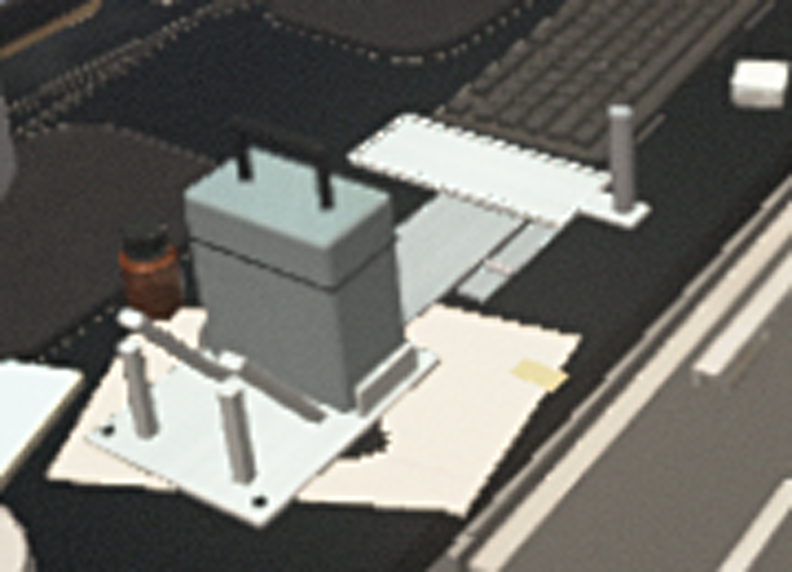

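```bash
python3 - <<'E'
from h import *
s=cam('top'); g=lambda u,v,z: onz(s,(80+u/6-.4,150+v/6-.4),z)
d=np.array([g(*p,.025) for p in [(577,65),(690,68),(678,365),(562,362)]]); print('deck',d.round(4),d.mean(0))
for a,b in((0,3),(1,2),(0,1),(3,2)): e=d[a]-d[b];print(np.linalg.norm(e).round(4),np.degrees(np.arctan2(e[1],e[0])).round(1))
print('post',g(590,402,.094)); 
t=[g(*p,.116) for p in [(193,118),(290,120),(276,318),(178,308)]];print('case top',np.round(t,4),np.mean(t,0))
print('handle',g(212,148,.15),g(203,262,.15),g(208,205,.15))
print('plate',[g(*p,.006).round(4) for p in [(113,122),(370,128),(358,345),(96,340)]])
ss=cam('side'); h=lambda u,v:(110+u/4.4-.4,220+v/4.4-.4)
def tri(a,b):
    o1,d1=ray(s,a);o2,d2=ray(ss,b);A=np.c_[d1,-d2];k=np.linalg.lstsq(A,o2-o1,rcond=None)[0];p,q=o1+k[0]*d1,o2+k[1]*d2;return (p+q)/2,np.linalg.norm(p-q)
G=lambda u,v:(80+u/6-.4,150+v/6-.4)
print('tri post',tri(G(590,402),h(621,108)),'handle near',tri(G(203,262),h(325,155)),'far',tri(G(212,142),h(243,124)))
E
```

```text
deck [[0.6052 0.2112 0.025 ]
 [0.6054 0.1488 0.025 ]
 [0.442  0.1476 0.025 ]
 [0.4416 0.2107 0.025 ]] [0.52356208 0.17958077 0.025     ]
0.1636 0.2
0.1633 0.4
0.0624 90.2
0.0631 90.4
post [0.41720121 0.18213965 0.094     ]
case top [[0.5546 0.3908 0.116 ]
 [0.555  0.3402 0.116 ]
 [0.4533 0.3404 0.116 ]
 [0.4567 0.3914 0.116 ]] [0.50490646 0.36568341 0.116     ]
handle [0.53423071 0.367953   0.15      ] [0.47714835 0.36835587 0.15      ] [0.50561493 0.36787947 0.15      ]
plate [array([0.569 , 0.4753, 0.006 ]), array([0.5698, 0.3289, 0.006 ]), array([0.4485, 0.3279, 0.006 ]), array([0.4464, 0.4756, 0.006 ])]
tri post (array([0.41674937, 0.18136166, 0.09752004]), np.float64(0.0006409814226471321)) handle near (array([0.47704577, 0.36841785, 0.14947782]), np.float64(0.0003760907088757371)) far (array([0.53576009, 0.3668523 , 0.15056563]), np.float64(0.003415464098584522))
```

```bash
cat > go.py <<'E'
import sys
from h import *
a=[float(v) for v in sys.argv[1:]]
st=manip.sense(); Rm=R.from_quat(st['tool_rot']).as_matrix()
z=Rm[:,2]; cur=np.degrees(np.arctan2(z[1],z[0]))
print('t',round(st['t'],2),'tcp',st['tcp_pos'].round(4),'jaw',cur.round(2),'q',st['q'].round(2),'F',st['force'].round(1),'gap',round(st['finger_gap'],3))
p=st['tcp_pos']
for i in range(0,len(a),4):
    q=np.array(a[i:i+3]); print((Rm.T@(q-st['tcp_pos'])*100).round(2), 'turn',np.radians(-(a[i+3]-cur)).round(3),'rows',int(np.ceil(np.linalg.norm(q-p)/.0417)),int(np.ceil(abs(a[i+3]-cur)/7.16))); p=q
E
python3 go.py .4254 -.344 .08 -88.4  .4254 -.344 .004 -88.4
```

```text
t 0.3 tcp [ 0.2501 -0.5725  0.231 ] jaw -66.41 q [-1.34  0.53  1.43  0.    1.18 -0.18] F [-0.  -0.8  0.4] gap 0.998
[-25.21  15.11 -13.91] turn 0.384 rows 8 4
[-25.2   22.71 -13.91] turn 0.384 rows 2 4
```

```bash
python3 -m jog '[[[-25.2,0,-13.9],0.384],[[-25.2,0,-13.9],0.384],[[-25.2,0,-13.9],0.384],[[-25.2,0,-13.9],0.384],[[-25.2,5,-13.9],0.384],[[-25.2,10,-13.9],0.384],[[-25.2,13,-13.9],0.384],[[-25.2,15,-13.9],0.384],[[-25.2,15,-13.9],0.384],[[-25.2,15,-13.9],0.384],[[-25.2,15,-13.9],0.384],[[-25.2,15,-13.9],0.384]]' 6 40; python3 go.py  .4254 -.344 .004 -88.4; python3 - <<'E'
from h import *
s=cam('top');save(s,'t2.png',(270,130,430,240),4.5)
E
```

```text
t: 1.3
tcp_pos: [0.4261, -0.3459, 0.0823]
tool_rot: [0.009, -0.706, 0.708, -0.01]
force: [-0.4, -0.4, -0.0]
finger_gap: 0.703
t 1.3 tcp [ 0.4261 -0.3459  0.0823] jaw -88.4 q [-0.89  0.65  1.75 -0.    0.75  0.66] F [-0.4 -0.4 -0. ] gap 0.703
[ 0.08  7.83 -0.21] turn -0.0 rows 2 1
```

View pics/t2.png

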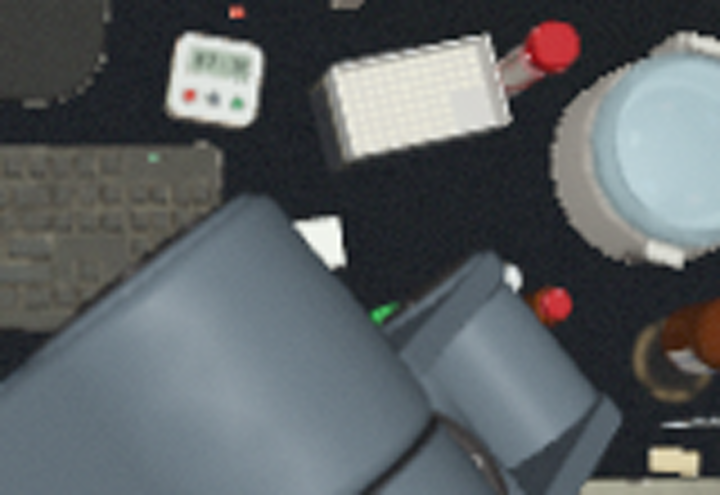

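```bash
python3 -m jog '[[[0,4,-0.2],0],[[0,7.8,-0.2],0],[[0,7.8,-0.2],0],[[0,7.8,-0.2],0]]' && python3 -m jog '[[[0,0,0],0],[[0,0,0],0],[[0,0,0],0],[[0,0,0],0],[[0,0,0],0],[[0,0,0],0]]' 2 40 && python3 -m jog '[[[0,-4,0],0],[[0,-8,0],0],[[0,-12,0],0],[[0,-12,0],0]]'; python3 go.py .465 .1795 .12 -90 .465 .1795 .034 -90
```

```text
t: 1.68
tcp_pos: [0.4246, -0.3428, 0.003]
tool_rot: [-0.01, 0.708, -0.706, 0.009]
force: [0.5, 0.5, 0.8]
finger_gap: 0.704
t: 2.18
tcp_pos: [0.4269, -0.3447, 0.007]
tool_rot: [0.008, -0.705, 0.709, -0.011]
force: [-0.7, -0.6, 7.7]
finger_gap: 0.389
t: 2.52
tcp_pos: [0.4292, -0.3466, 0.1324]
tool_rot: [0.006, -0.702, 0.712, -0.014]
force: [1.2, -1.0, -0.4]
finger_gap: 0.389
t 2.52 tcp [ 0.4292 -0.3466  0.1324] jaw -88.39 q [-0.88  0.56  1.72  0.    0.84  0.66] F [ 1.2 -1.  -0.4] gap 0.389
[ -5.05   0.55 -52.5 ] turn 0.028 rows 13 1
[ -4.96   9.15 -52.63] turn 0.028 rows 3 1
```

```bash
python3 go.py .579 .1795 .12 -90; python3 -m jog '[[[-8,0,-26],0],[[-8,0,-26],0],[[-8,0,-26],0],[[-8,0,-26],0],[[-8,0,-26],0],[[-8,0,-26],0],[[-14,0.5,-52.6],0.028],[[-16.4,0.5,-52.7],0.028],[[-16.4,0.5,-52.7],0.028],[[-16.4,0.5,-52.7],0.028],[[-16.4,0.5,-52.7],0.028],[[-16.4,0.5,-52.7],0.028],[[-16.4,0.5,-52.7],0.028],[[-16.4,0.5,-52.7],0.028],[[-16.4,0.5,-52.7],0.028],[[-16.4,0.5,-52.7],0.028],[[-16.4,0.5,-52.7],0.028],[[-16.4,0.5,-52.7],0.028]]'; python3 go.py .579 .1795 .029 -90
```

```text
t 2.52 tcp [ 0.4292 -0.3466  0.1324] jaw -88.39 q [-0.88  0.56  1.72  0.    0.84  0.66] F [ 1.2 -1.  -0.4] gap 0.389
[-16.45   0.68 -52.18] turn 0.028 rows 14 1
t: 4.02
tcp_pos: [0.5743, 0.1871, 0.1187]
tool_rot: [-0.001, -0.707, 0.707, 0.001]
force: [0.2, -0.7, 0.1]
finger_gap: 0.387
t 4.02 tcp [0.5743 0.1871 0.1187] jaw -90.13 q [ 0.13  0.64  1.58 -0.    0.92  1.7 ] F [ 0.2 -0.7  0.1] gap 0.387
[-0.48  8.97  0.75] turn -0.002 rows 3 1
```

```bash
python3 -m jog '[[[-0.5,3,0.7],0],[[-0.5,6,0.7],0],[[-0.5,6,0.7],0],[[-0.5,6,0.7],0]]'; python3 go.py .579 .1795 .029 -90;  python3 - <<'E'
from h import *
s=cam('side');save(s,'s2.png',(170,200,300,300),5)
print(proj(s,[[.508,.1795,.022]])) 
E
```

```text
t: 4.35
tcp_pos: [0.5781, 0.1802, 0.0571]
tool_rot: [0.001, -0.707, 0.707, 0.003]
force: [0.3, -0.3, -0.2]
finger_gap: 0.388
t 4.35 tcp [0.5781 0.1802 0.0571] jaw -90.14 q [ 0.12  0.74  1.6  -0.    0.8   1.69] F [ 0.3 -0.3 -0.2] gap 0.388
[-0.11  2.81  0.07] turn -0.002 rows 1 1
[[223.50556277 259.80669758]]
```

View pics/s2.png

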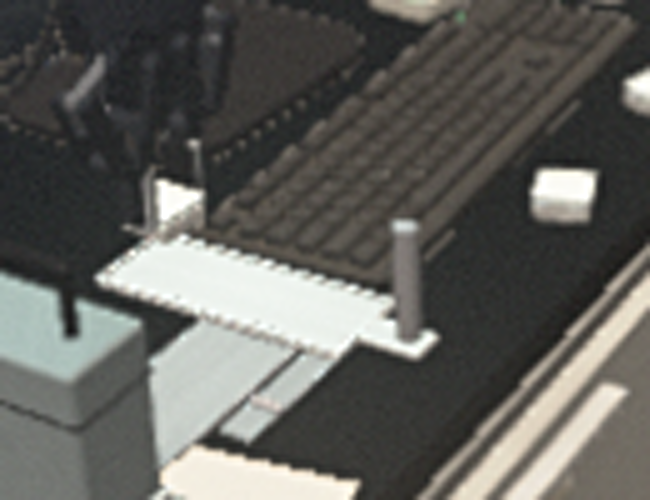

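```bash
python3 -m jog '[[[-0.1,1.5,0.1],0],[[-0.1,2.7,0.1],0],[[-0.1,2.7,0.1],0],[[-0.1,2.7,0.1],0]]' && python3 -m jog '[[[0,0,0],0],[[0,0,0],0],[[0,0,0],0],[[0,-1,0],0],[[0,-5,0],0],[[0,-9,0],0],[[0,-9,0],0]]' 6; python3 go.py .5458 -.3348 .1 -78.7 .5458 -.3348 .009 -78.7; python3 - <<'E'
from h import *
s=cam('side');f=s['frame'].astype(int)
save(s,'s3.png',(170,200,300,300),5)
E
```

```text
t: 4.73
tcp_pos: [0.5805, 0.1808, 0.0317]
tool_rot: [0.0, -0.707, 0.707, 0.0]
force: [-0.0, -0.7, -1.4]
finger_gap: 0.389
t: 5.32
tcp_pos: [0.5861, 0.1818, 0.1296]
tool_rot: [0.005, 0.708, -0.706, 0.005]
force: [1.3, 0.2, 0.7]
finger_gap: 0.7
t 5.32 tcp [0.5861 0.1818 0.1296] jaw -89.99 q [0.12 0.63 1.56 0.   0.93 1.69] F [1.3 0.2 0.7] gap 0.7
[ 4.08  2.8  51.66] turn -0.197 rows 13 2
[ 4.22 11.9  51.68] turn -0.197 rows 3 2
```

View pics/s3.png

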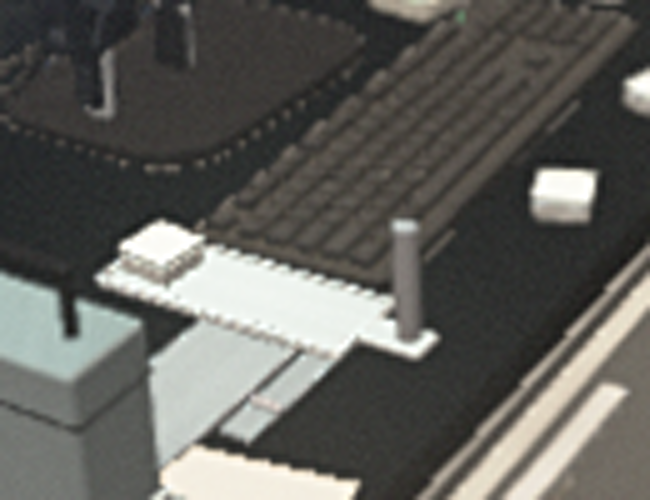

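```bash
cat > boxes.py <<'E'
from h import *
for cam_ in ('top',):
    s=cam(cam_); f=s['frame'].astype(int)
    m=((f.min(2)>170)).astype(np.uint8)
    n,l,st,c=cv2.connectedComponentsWithStats(m)
    for i in range(1,n):
        P=onz(s,c[i],.017)
        if 60<st[i,4]<190 and 170<c[i][1]<235 and -.42<P[1]<.14 and P[0]>.4:
            cn=cv2.findContours((l==i).astype(np.uint8),cv2.RETR_EXTERNAL,cv2.CHAIN_APPROX_NONE)[0][0]
            a=cv2.minAreaRect(cn); b=[onz(s,p,0.017)[:2] for p in cv2.boxPoints(a).astype(float)]
            e=b[1]-b[0]; ang=np.degrees(np.arctan2(e[1],e[0]))%90
            print(st[i,4],P.round(4),'jaw',(ang-90 if ang<45 else ang-180).round(1),[np.linalg.norm(b[k+1]-b[k]).round(3) for k in(0,1)])
E
python3 boxes.py
python3 -m jog '[[[1,0,26],0],[[1,0,26],0],[[1,0,26],0],[[1,0,26],0],[[1,0,26],0],[[1,0,26],0],[[4,0,51.7],-0.197],[[4.2,2,51.7],-0.197],[[4.2,4,51.7],-0.197],[[4.2,6,51.7],-0.197],[[4.2,6,51.7],-0.197],[[4.2,6,51.7],-0.197],[[4.2,6,51.7],-0.197],[[4.2,6,51.7],-0.197],[[4.2,6,51.7],-0.197],[[4.2,6,51.7],-0.197],[[4.2,6,51.7],-0.197],[[4.2,6,51.7],-0.197]]'; python3 go.py  .5458 -.3348 .009 -78.7;python3 boxes.py
```

```text
114 [ 0.5459 -0.3349  0.017 ] jaw -80.0 [np.float64(0.035), np.float64(0.036)]
124 [ 0.4251 -0.0203  0.017 ] jaw -69.8 [np.float64(0.035), np.float64(0.036)]
123 [ 0.4313 -0.177   0.017 ] jaw -102.9 [np.float64(0.037), np.float64(0.036)]
t: 6.92
tcp_pos: [0.5388, -0.3343, 0.0616]
tool_rot: [-0.07, 0.704, -0.703, 0.07]
force: [-0.2, -0.2, 0.3]
finger_gap: 0.705
t 6.92 tcp [ 0.5388 -0.3343  0.0616] jaw -78.61 q [-0.73  0.76  1.53  0.    0.86  0.64] F [-0.2 -0.2  0.3] gap 0.705
[-0.67  5.26  0.19] turn 0.002 rows 2 1
```

```bash
python3 -m jog '[[[-0.7,2,0.2],0],[[-0.7,5.2,0.2],0],[[-0.7,5.2,0.2],0],[[-0.7,5.2,0.2],0]]' && python3 -m jog '[[[0,0,0],0],[[0,0,0],0],[[0,0,0],0],[[0,0,0],0],[[0,0,0],0],[[0,0,0],0]]' 2 40 && python3 -m jog '[[[0,-4,0],0],[[0,-8,0],0],[[0,-11,0],0],[[0,-11,0],0],[[0,-11,0],0]]'; python3 go.py .541 .1795 .12 -90
```

```text
t: 7.3
tcp_pos: [0.5448, -0.3345, 0.0081]
tool_rot: [-0.071, 0.705, -0.702, 0.069]
force: [0.4, 0.2, 1.0]
finger_gap: 0.702
t: 7.8
tcp_pos: [0.547, -0.3375, 0.0114]
tool_rot: [0.068, -0.703, 0.705, -0.07]
force: [0.2, 0.8, 6.4]
finger_gap: 0.379
t: 8.22
tcp_pos: [0.5471, -0.3379, 0.1223]
tool_rot: [0.068, -0.702, 0.705, -0.071]
force: [-0.9, 0.2, -0.6]
finger_gap: 0.38
t 8.22 tcp [ 0.5471 -0.3379  0.1223] jaw -78.73 q [-0.73  0.68  1.48 -0.    0.98  0.65] F [-0.9  0.2 -0.6] gap 0.38
[-9.520e+00  2.000e-02 -5.086e+01] turn 0.197 rows 13 2
```

```bash
python3 -m jog '[[[-3,0,-26],0],[[-3,0,-26],0],[[-3,0,-26],0],[[-3,0,-26],0],[[-3,0,-26],0],[[-3,0,-26],0],[[-9.4,0,-50.8],0.197],[[-9.4,0,-50.8],0.197],[[-9.4,0,-50.8],0.197],[[-9.4,0,-50.8],0.197],[[-9.4,0,-50.8],0.197],[[-9.4,0,-50.8],0.197],[[-9.4,0,-50.8],0.197],[[-9.4,1,-50.8],0.197],[[-9.4,3,-50.8],0.197],[[-9.4,5,-50.8],0.197],[[-9.4,5,-50.8],0.197],[[-9.4,5,-50.8],0.197]]'; python3 go.py .541 .1795 .035 -90
```

```text
t: 9.72
tcp_pos: [0.5368, 0.1788, 0.0674]
tool_rot: [0.002, -0.707, 0.707, 0.002]
force: [1.7, 0.5, 0.2]
finger_gap: 0.377
t 9.72 tcp [0.5368 0.1788 0.0674] jaw -90.06 q [ 0.12  0.69  1.7  -0.    0.75  1.7 ] F [1.7 0.5 0.2] gap 0.377
[-0.44  3.23 -0.07] turn -0.001 rows 1 1
```

```bash
python3 -m jog '[[[-0.4,2,0],0],[[-0.4,3.1,0],0],[[-0.4,3.1,0],0],[[-0.4,3.1,0],0]]' && python3 -m jog '[[[0,0,0],0],[[0,0,0],0],[[0,0,0],0],[[0,-1,0],0],[[0,-5,0],0],[[0,-9,0],0],[[0,-9,0],0],[[0,-9,0],0]]' 6; python3 boxes.py; python3 go.py .431 -.177 .1 -103.5 .431 -.177 .010 -103.5
```

```text
t: 10.05
tcp_pos: [0.5422, 0.1793, 0.0382]
tool_rot: [0.0, -0.707, 0.707, 0.001]
force: [0.3, 0.4, 0.7]
finger_gap: 0.382
t: 10.72
tcp_pos: [0.5449, 0.1803, 0.132]
tool_rot: [0.003, 0.707, -0.707, 0.003]
force: [-0.7, 0.6, -0.2]
finger_gap: 0.701
125 [ 0.425  -0.0202  0.017 ] jaw -69.8 [np.float64(0.035), np.float64(0.036)]
122 [ 0.4311 -0.1769  0.017 ] jaw -104.8 [np.float64(0.036), np.float64(0.036)]
t 10.77 tcp [0.5433 0.18   0.1302] jaw -90.0 q [ 0.12  0.59  1.66 -0.    0.89  1.7 ] F [0.1 0.1 0.5] gap 0.703
[11.24  2.97 35.7 ] turn 0.236 rows 10 2
[11.27 11.97 35.71] turn 0.236 rows 3 2
```

```bash
python3 -m jog '[[[6,0,20],0],[[6,0,20],0],[[6,0,20],0],[[6,0,20],0],[[11,0,35.7],0.236],[[11.1,2,35.7],0.236],[[11.1,5,35.7],0.236],[[11.1,5,35.7],0.236],[[11.1,5,35.7],0.236],[[11.1,5,35.7],0.236],[[11.1,5,35.7],0.236],[[11.1,5,35.7],0.236],[[11.1,5,35.7],0.236],[[11.1,5,35.7],0.236],[[11.1,5,35.7],0.236]]'; python3 go.py  .431 -.177 .010 -103.5
```

```text
t: 12.02
tcp_pos: [0.4321, -0.1756, 0.0787]
tool_rot: [-0.082, -0.702, 0.702, 0.082]
force: [1.0, 0.4, -0.2]
finger_gap: 0.704
t 12.02 tcp [ 0.4321 -0.1756  0.0787] jaw -103.38 q [-0.63  0.59  1.95  0.    0.6   1.18] F [ 1.   0.4 -0.2] gap 0.704
[0.08 6.87 0.16] turn 0.002 rows 2 1
```

```bash
python3 -m jog '[[[0.1,3,0.1],0],[[0.1,6.7,0.1],0],[[0.1,6.7,0.1],0],[[0.1,6.7,0.1],0]]' && python3 -m jog '[[[0,0,0],0],[[0,0,0],0],[[0,0,0],0],[[0,0,0],0],[[0,0,0],0],[[0,0,0],0]]' 2 40 && python3 -m jog '[[[0,-4,0],0],[[0,-8,0],0],[[0,-11,0],0],[[0,-11,0],0],[[0,-11,0],0]]'; python3 go.py .503 .1795 .12 -90
```

```text
t: 12.35
tcp_pos: [0.4292, -0.1759, 0.0098]
tool_rot: [0.081, 0.703, -0.701, -0.085]
force: [0.6, -0.7, 1.1]
finger_gap: 0.707
t: 12.85
tcp_pos: [0.4317, -0.1784, 0.014]
tool_rot: [-0.085, -0.701, 0.703, 0.082]
force: [1.0, 2.5, 9.4]
finger_gap: 0.374
t: 13.27
tcp_pos: [0.4318, -0.1788, 0.1244]
tool_rot: [-0.086, -0.701, 0.704, 0.081]
force: [0.2, -0.4, -0.2]
finger_gap: 0.373
t 13.27 tcp [ 0.4318 -0.1788  0.1244] jaw -103.53 q [-0.63  0.5   1.93 -0.    0.71  1.17] F [ 0.2 -0.4 -0.2] gap 0.373
[  1.46   0.32 -36.51] turn -0.236 rows 9 2
```

```bash
python3 -m jog '[[[1,-1,-20],0],[[1,-1,-20],0],[[1,-1,-20],0],[[1,-1,-20],0],[[1,-1,-20],0],[[1.5,0,-36.5],-0.236],[[1.5,0,-36.5],-0.236],[[1.5,0,-36.5],-0.236],[[1.5,0,-36.5],-0.236],[[1.5,1,-36.5],-0.236],[[1.5,3,-36.5],-0.236],[[1.5,5,-36.5],-0.236],[[1.5,5,-36.5],-0.236],[[1.5,5,-36.5],-0.236],[[1.5,5,-36.5],-0.236]]'; python3 go.py .503 .1795 .037 -90
```

```text
t: 14.52
tcp_pos: [0.5012, 0.18, 0.0715]
tool_rot: [-0.0, -0.707, 0.707, 0.0]
force: [0.7, 0.3, -0.9]
finger_gap: 0.372
t 14.52 tcp [0.5012 0.18   0.0715] jaw -90.05 q [ 0.13  0.65  1.79 -0.    0.7   1.71] F [ 0.7  0.3 -0.9] gap 0.372
[-0.18  3.45  0.05] turn -0.001 rows 1 1
```

```bash
python3 -m jog '[[[-0.2,2,0],0],[[-0.2,3.4,0],0],[[-0.2,3.4,0],0],[[-0.2,3.4,0],0]]' && python3 -m jog '[[[0,0,0],0],[[0,0,0],0],[[0,0,0],0],[[0,-1,0],0],[[0,-5,0],0],[[0,-9,0],0],[[0,-9,0],0],[[0,-9,0],0]]' 6; python3 boxes.py; python3 go.py .425 -.0202 .1 -69.8
```

```text
t: 14.85
tcp_pos: [0.5035, 0.1801, 0.0379]
tool_rot: [0.0, 0.707, -0.707, -0.0]
force: [-0.4, -0.2, -0.2]
finger_gap: 0.369
t: 15.52
tcp_pos: [0.5053, 0.1809, 0.1307]
tool_rot: [0.003, 0.707, -0.707, 0.003]
force: [-1.0, 0.1, -0.3]
finger_gap: 0.701
124 [ 0.4251 -0.0203  0.017 ] jaw -69.8 [np.float64(0.035), np.float64(0.036)]
t 15.57 tcp [0.5038 0.1807 0.129 ] jaw -90.0 q [ 0.14  0.56  1.75 -0.    0.83  1.71] F [-0.2 -0.1 -0.2] gap 0.702
[ 7.89  2.87 20.09] turn -0.353 rows 6 3
```

```bash
python3 -m jog '[[[4,0,15],0],[[4,0,15],0],[[4,0,15],0],[[7.8,0,20],-0.353],[[7.8,2,20],-0.353],[[7.8,5,20],-0.353],[[7.8,5,20],-0.353],[[7.8,5,20],-0.353],[[7.8,5,20],-0.353],[[7.8,5,20],-0.353],[[7.8,5,20],-0.353]]'; python3 go.py  .425 -.0202 .012 -69.8
```

```text
t: 16.48
tcp_pos: [0.4265, -0.0188, 0.0784]
tool_rot: [0.123, -0.696, 0.697, -0.125]
force: [-0.6, 0.2, 0.5]
finger_gap: 0.705
t 16.48 tcp [ 0.4265 -0.0188  0.0784] jaw -69.72 q [-0.31  0.56  2.05  0.    0.52  0.91] F [-0.6  0.2  0.5] gap 0.705
[0.21 6.64 0.07] turn 0.001 rows 2 1
```

```bash
python3 -m jog '[[[0.1,3,0.1],0],[[0.1,6.5,0.1],0],[[0.1,6.5,0.1],0],[[0.1,6.5,0.1],0]]' && python3 -m jog '[[[0,0,0],0],[[0,0,0],0],[[0,0,0],0],[[0,0,0],0],[[0,0,0],0],[[0,0,0],0]]' 2 40 && python3 -m jog '[[[0,-4,0],0],[[0,-8,0],0],[[0,-11,0],0],[[0,-11,0],0],[[0,-11,0],0]]'; python3 go.py .465 .1795 .12 -90
```

```text
t: 16.82
tcp_pos: [0.4238, -0.0198, 0.0115]
tool_rot: [-0.126, 0.697, -0.695, 0.123]
force: [0.0, 0.5, 0.7]
finger_gap: 0.703
t: 17.32
tcp_pos: [0.4261, -0.0209, 0.015]
tool_rot: [0.122, -0.695, 0.697, -0.126]
force: [0.0, 1.5, 7.8]
finger_gap: 0.361
t: 17.73
tcp_pos: [0.4262, -0.0212, 0.1256]
tool_rot: [0.122, -0.695, 0.698, -0.127]
force: [-0.5, -0.3, -1.1]
finger_gap: 0.358
t 17.73 tcp [ 0.4262 -0.0212  0.1256] jaw -69.78 q [-0.31  0.46  2.02 -0.    0.65  0.91] F [-0.5 -0.3 -1.1] gap 0.358
[-10.57   0.54 -17.49] turn 0.353 rows 5 3
```

```bash
python3 -m jog '[[[-9,-2,-8],0],[[-9,-2,-8],0],[[-9,-2,-8],0],[[-10.6,-1,-17.5],0.353],[[-10.6,-1,-17.5],0.353],[[-10.6,-1,-17.5],0.353],[[-10.6,-1,-17.5],0.353],[[-10.6,3,-17.5],0.353],[[-10.6,5,-17.5],0.353],[[-10.6,5,-17.5],0.353],[[-10.6,5,-17.5],0.353]]'; python3 go.py .465 .1795 .038 -90
```

```text
t: 18.65
tcp_pos: [0.4625, 0.1794, 0.0716]
tool_rot: [0.001, -0.707, 0.707, 0.001]
force: [0.3, -0.4, 0.2]
finger_gap: 0.362
t 18.65 tcp [0.4625 0.1794 0.0716] jaw -90.0 q [ 0.14  0.62  1.88 -0.    0.64  1.72] F [ 0.3 -0.4  0.2] gap 0.362
[-0.26  3.35 -0.01] turn 0.0 rows 1 1
```

Place it, then rise, and look at the deck; next compute the case handle position.

```bash
python3 -m jog '[[[-0.2,2,0],0],[[-0.2,3.3,0],0],[[-0.2,3.3,0],0],[[-0.2,3.3,0],0]]' && python3 -m jog '[[[0,0,0],0],[[0,0,0],0],[[0,0,0],0],[[0,-1,0],0],[[0,-5,0],0],[[0,-9,0],0],[[0,-17,0],0],[[0,-17,0],0],[[0,-17,0],0],[[0,-17,0],0]]' 4; python3 - <<'E'
from h import *
s=cam('side');save(s,'s4.png',(150,200,290,310),5)
s=cam('top');f=s['frame'].astype(int); save(s,'t4.png',(80,150,240,240),4)
E
python3 go.py .5055 .367 .19 -90 .5055 .367 .141 -90
```

```text
t: 18.98
tcp_pos: [0.4661, 0.1797, 0.0402]
tool_rot: [0.0, 0.707, -0.707, 0.0]
force: [0.1, -0.4, -0.0]
finger_gap: 0.366
t: 19.82
tcp_pos: [0.4671, 0.1804, 0.2127]
tool_rot: [0.003, 0.707, -0.707, 0.003]
force: [-0.6, -0.1, -0.9]
finger_gap: 0.469
t 19.92 tcp [0.4647 0.18   0.2093] jaw -90.01 q [0.14 0.39 1.77 0.   0.98 1.72] F [ 0.   0.6 -1.3] gap 0.472
[ -4.08   1.93 -18.7 ] turn -0.0 rows 5 1
[ -4.08   6.83 -18.7 ] turn -0.0 rows 2 1
```

View pics/s4.png

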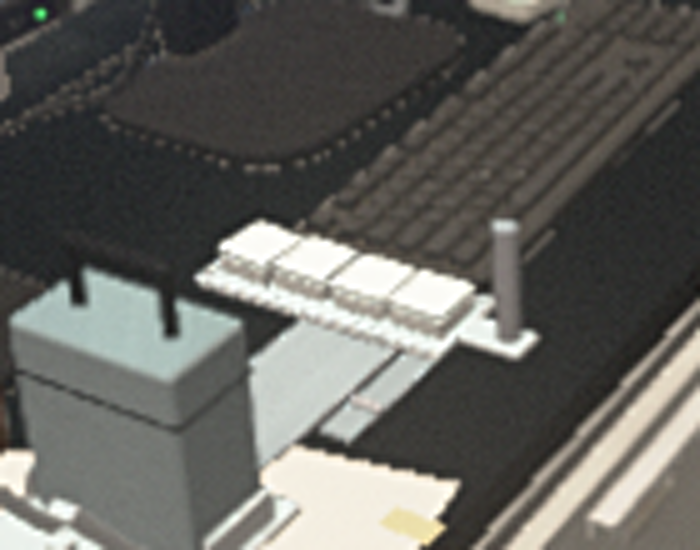

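```bash
python3 - <<'E'
from h import *
s=cam('top');a=s['frame'][80:230,0:130]; 
s=cam('side');b=s['frame'][70:270,0:200]
A=cv2.resize(a,None,fx=3,fy=3,interpolation=2);B=cv2.resize(b,None,fx=2,fy=2,interpolation=2)
o=np.zeros((450,800,3),np.uint8);o[:,:390]=A;o[:400,395:795]=B
cv2.imwrite('pics/comb.png',o[:,:,::-1])
E
```

```text
(no output)
```

View pics/comb.png

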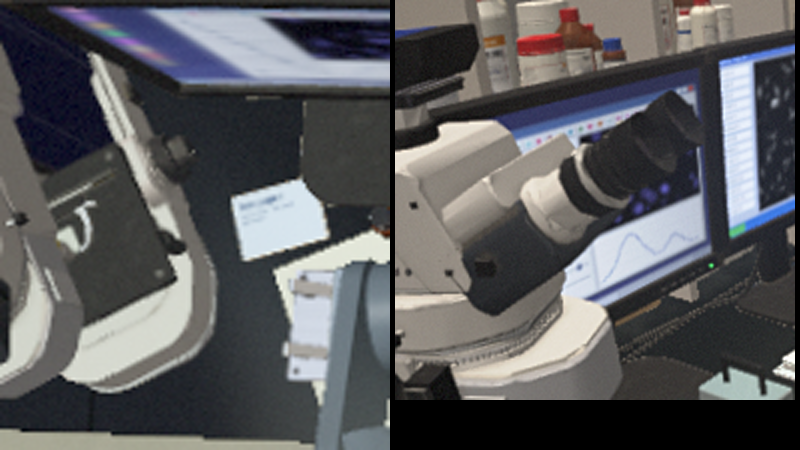

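```bash
python3 -m jog '[[[-4.1,0,-4],0],[[-4.1,0,-8],0],[[-4.1,0,-12],0],[[-4.1,0,-16],0],[[-4.1,0,-18.7],0],[[-4.1,0,-18.7],0],[[-4.1,0,-18.7],0],[[-4.1,0,-18.7],0],[[-4.1,0,-18.7],0]]' 3.4; python3 go.py .5055 .367 .141 -90; python3 - <<'E'
from h import *
s=cam('side');save(s,'s5.png',(130,190,250,310),5)
E
```

```text
t: 20.77
tcp_pos: [0.5061, 0.3656, 0.208]
tool_rot: [0.0, -0.707, 0.708, 0.001]
force: [0.4, -0.4, -0.1]
finger_gap: 0.396
t 20.77 tcp [0.5061 0.3656 0.208 ] jaw -90.07 q [ 0.45  0.55  1.46 -0.    1.14  2.02] F [ 0.4 -0.4 -0.1] gap 0.396
[ 0.04  6.7  -0.15] turn -0.001 rows 2 1
```

View pics/s5.png

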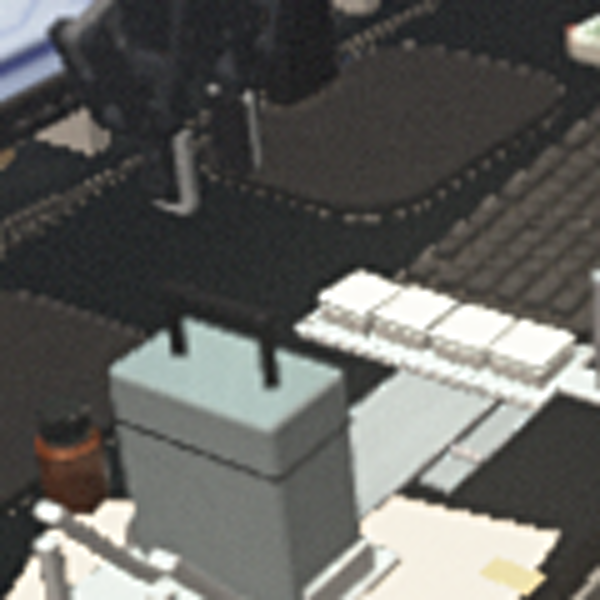

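```bash
python3 -m jog '[[[0,2,-0.1],0],[[0,4,-0.1],0],[[0,5.5,-0.1],0],[[0,6.7,-0.1],0],[[0,6.7,-0.1],0],[[0,6.7,-0.1],0]]'; python3 -m jog '[[[0,0,0],0],[[0,0,0],0],[[0,0,0],0]]' 2.4;python3 go.py .5055 .367 .141 -90
```

```text
t: 21.32
tcp_pos: [0.5067, 0.3672, 0.142]
tool_rot: [-0.0, -0.707, 0.707, 0.001]
force: [1.0, 0.1, 0.1]
finger_gap: 0.399
t: 21.57
tcp_pos: [0.5074, 0.3684, 0.1435]
tool_rot: [0.001, 0.707, -0.707, 0.001]
force: [-0.1, -1.0, -0.3]
finger_gap: 0.28
t 21.57 tcp [0.5074 0.3684 0.1435] jaw -90.01 q [ 0.45  0.63  1.51 -0.    1.    2.02] F [-0.1 -1.  -0.3] gap 0.28
[0.19 0.25 0.14] turn -0.0 rows 1 1
```

```bash
python3 -m jog '[[[0,0,-0.5],0],[[0,-0.1,-1],0],[[0,-0.1,-1.5],0],[[0,-0.2,-2],0],[[0,-0.2,-2.5],0],[[0,-0.2,-3],0],[[0,-0.2,-3.5],0],[[0,-0.1,-4],0],[[0,0,-4.5],0],[[0,0,-5],0],[[0,0,-5],0]]'; python3 -m jog '[[[0,0,-0.4],0],[[0,0.1,-0.8],0],[[0,0.1,-1.2],0],[[0,0.2,-1.6],0],[[0,0.2,-2],0],[[0,0.2,-2.4],0],[[0,0.3,-2.7],0],[[0,0.3,-2.7],0]]'; python3 go.py .5055 .4571 .13 -90; python3 - <<'E'
from h import *
s=cam('side');save(s,'s6.png',(110,190,250,310),5)
E
```

```text
t: 22.48
tcp_pos: [0.5066, 0.4193, 0.1421]
tool_rot: [-0.0, 0.707, -0.707, 0.0]
force: [-0.4, -1.7, -0.4]
finger_gap: 0.278
t: 23.15
tcp_pos: [0.5066, 0.4459, 0.1392]
tool_rot: [-0.0, 0.707, -0.707, 0.0]
force: [-0.4, -1.0, -0.3]
finger_gap: 0.279
t 23.15 tcp [0.5066 0.4459 0.1392] jaw -89.98 q [0.56 0.7  1.38 0.   1.07 2.13] F [-0.4 -1.  -0.3] gap 0.279
[ 0.11  0.92 -1.12] turn 0.0 rows 1 1
```

View pics/s6.png

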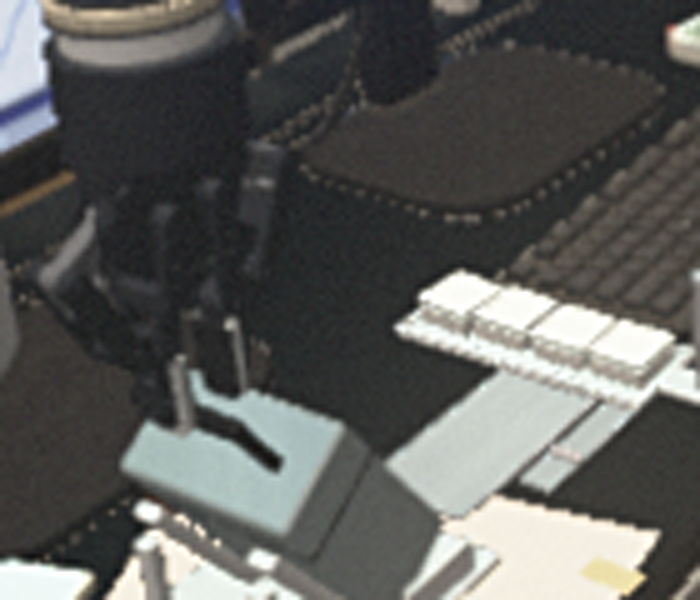

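```bash
python3 -m jog '[[[0,0.2,-0.3],0],[[0,0.4,-0.6],0],[[0,0.6,-0.9],0],[[0,0.7,-1.2],0],[[0,0.7,-1.2],0],[[0,0.7,-1.2],0],[[0,0.7,-1.2],0]]'; python3 -m jog '[[[0,-0.5,0],0],[[0,-1.5,0],0],[[0,-3,0],0],[[0,-5,0],0],[[0,-7,0],0],[[0,-9,0],0],[[0,-9,0],0],[[0,-9,0],0]]';python3 - <<'E'
from h import *
s=cam('side');save(s,'s7.png',(110,190,250,310),5)
E
```

```text
t: 23.78
tcp_pos: [0.5067, 0.457, 0.1322]
tool_rot: [0.0, -0.707, 0.707, 0.0]
force: [0.2, 0.3, 0.4]
finger_gap: 0.276
t: 24.45
tcp_pos: [0.5076, 0.4576, 0.2249]
tool_rot: [0.002, 0.708, -0.706, 0.001]
force: [-0.8, -0.1, -0.2]
finger_gap: 0.281
```

View pics/s7.png

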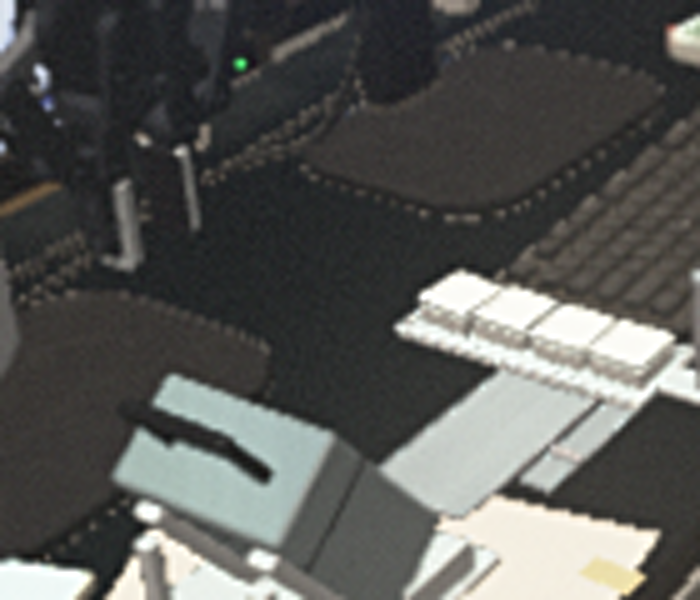

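```bash
python3 go.py .4165 .1797 .21 -90; python3 -m jog '[[[2,0,10],0],[[2,0,10],0],[[2,0,10],0],[[9,0,27.8],0],[[9,0,27.8],0],[[9,0,27.8],0],[[9,0,27.8],0],[[9,0,27.8],0],[[9,0,27.8],0],[[9,4,27.8],0],[[9,8,27.8],0],[[9,8,27.8],0],[[9,8,27.8],0],[[9,8,27.8],0]]' 4;  python3 go.py .4165 .1797 .055 -90
```

```text
t 24.5 tcp [0.5067 0.457  0.2232] jaw -90.02 q [ 0.57  0.61  1.29 -0.    1.24  2.14] F [ 0.1 -0.8  0. ] gap 0.279
[ 9.02  1.29 27.74] turn -0.0 rows 8 1
t: 25.67
tcp_pos: [0.4173, 0.1796, 0.143]
tool_rot: [0.0, 0.707, -0.707, 0.0]
force: [0.4, 0.2, 0.3]
finger_gap: 0.474
t 25.67 tcp [0.4173 0.1796 0.143 ] jaw -89.98 q [0.16 0.45 1.94 0.   0.75 1.73] F [0.4 0.2 0.3] gap 0.474
[ 0.08  8.8  -0.01] turn 0.0 rows 3 1
```

```bash
python3 -m jog '[[[0.1,3,0],0],[[0.1,6,0],0],[[0.1,8.7,0],0],[[0.1,8.7,0],0],[[0.1,8.7,0],0]]'; python3 -m jog '[[[0,0,0],0],[[0,0,0],0],[[0,0,0],0],[[0,0,0],0],[[0,0,0],0],[[0,0,0],0],[[0,0,0],0]]' 0.5 40; python3 go.py .4165 .2445 .055 -90
```

```text
t: 26.08
tcp_pos: [0.4165, 0.1795, 0.0565]
tool_rot: [0.0, 0.707, -0.707, 0.001]
force: [0.6, -0.4, 0.0]
finger_gap: 0.468
t: 26.67
tcp_pos: [0.4174, 0.1795, 0.0577]
tool_rot: [0.002, 0.707, -0.707, 0.002]
force: [0.0, 0.7, 7.7]
finger_gap: 0.149
t 26.67 tcp [0.4174 0.1795 0.0577] jaw -90.0 q [0.16 0.62 2.   0.   0.51 1.73] F [0.  0.7 7.7] gap 0.149
[ 0.09  0.28 -6.5 ] turn -0.0 rows 2 1
```

```bash
python3 -m jog '[[[0,0,-0.4],0],[[0,0,-0.8],0],[[0,0,-1.2],0],[[0,0,-1.6],0],[[0,0,-2],0],[[0,0,-2.4],0],[[0,0,-2.8],0],[[0,0,-3.2],0],[[0,0,-3.6],0],[[0,0,-4],0],[[0,0,-4.4],0],[[0,0,-4.8],0],[[0,0,-5.2],0],[[0,0,-5.6],0],[[0,0,-6],0],[[0,0,-6.2],0],[[0,0,-6.4],0],[[0,0,-6.5],0],[[0,0,-6.5],0]]'; python3 -m jog '[[[0,0,-0.2],0],[[0,0,-0.4],0],[[0,0,-0.4],0]]';python3 -m jog '[[[0,0,-0.2],0],[[0,0,-0.4],0],[[0,0,-0.4],0]]'; python3 -m jog '[[[0,0,-0.2],0],[[0,0,-0.4],0],[[0,0,-0.4],0]]'
```

```text
t: 28.25
tcp_pos: [0.4174, 0.2448, 0.0577]
tool_rot: [0.002, 0.708, -0.707, 0.002]
force: [-0.7, 0.1, 5.0]
finger_gap: 0.153
t: 28.5
tcp_pos: [0.4175, 0.2488, 0.0577]
tool_rot: [0.002, 0.708, -0.707, 0.002]
force: [-0.7, -0.0, 7.9]
finger_gap: 0.149
t: 28.75
tcp_pos: [0.4174, 0.2492, 0.0577]
tool_rot: [0.0, -0.706, 0.709, -0.003]
force: [3.1, -18.1, 8.7]
finger_gap: 0.151
t: 29.0
tcp_pos: [0.4173, 0.2494, 0.0577]
tool_rot: [0.002, -0.703, 0.711, -0.003]
force: [6.0, -37.0, 11.0]
finger_gap: 0.147
```

```bash
python3 -m jog '[[[0,0,0.4],0],[[0,0,0.8],0],[[0,0,0.9],0],[[0,0,0.9],0],[[0,0,0.9],0],[[0,0,0.9],0]]'; python3 -m jog '[[[0,0,0],0],[[0,0,0],0],[[0,0,0],0],[[0,0,0],0],[[0,-3,0],0],[[0,-6,0],0],[[0,-10,0],0],[[0,-14,0],0],[[0,-17,0],0],[[0,-17,0],0],[[0,-17,0],0]]' 3.4; python3 - <<'E'
from h import *
s=cam('side');save(s,'s8.png',(110,190,250,310),5)
E
python3 go.py .5065 .457 .23 -90
```

```text
t: 29.5
tcp_pos: [0.4174, 0.2473, 0.0577]
tool_rot: [0.002, 0.708, -0.707, 0.002]
force: [0.1, -2.4, 7.1]
finger_gap: 0.153
t: 30.42
tcp_pos: [0.4165, 0.2475, 0.2271]
tool_rot: [0.002, 0.708, -0.707, 0.002]
force: [-0.2, -0.1, 0.2]
finger_gap: 0.396
t 30.47 tcp [0.4153 0.2471 0.2254] jaw -90.0 q [0.3  0.35 1.79 0.   1.01 1.88] F [ 0.1 -0.1 -0.2] gap 0.398
[ -9.12  -0.45 -20.99] turn -0.0 rows 6 1
```

View pics/s8.png

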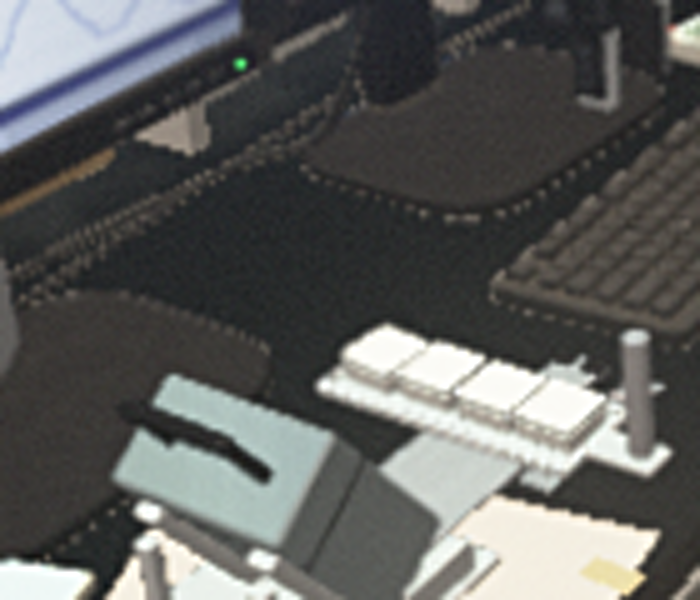

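```bash
python3 -m jog '[[[-2,-0.4,-4],0],[[-5,-0.4,-10],0],[[-9.1,-0.4,-16],0],[[-9.1,-0.4,-21.2],0],[[-9.1,-0.4,-21.2],0],[[-9.1,-0.4,-21.2],0],[[-9.1,-0.4,-21.2],0],[[-9.1,-0.4,-21.2],0],[[-9.1,-0.4,-21.2],0],[[-9.1,-0.4,-21.2],0]]' 3.2; python3 go.py .5065 .459 .130 -90
```

```text
t: 31.3
tcp_pos: [0.5058, 0.4574, 0.2278]
tool_rot: [0.001, -0.706, 0.708, 0.001]
force: [0.1, -0.3, 0.9]
finger_gap: 0.37
t 31.3 tcp [0.5058 0.4574 0.2278] jaw -90.06 q [ 0.57  0.61  1.28 -0.    1.26  2.14] F [ 0.1 -0.3  0.9] gap 0.37
[-0.1   9.78 -0.18] turn -0.001 rows 3 1
```

```bash
python3 -m jog '[[[-0.1,3,-0.1],0],[[-0.1,6,-0.1],0],[[-0.1,8,-0.1],0],[[-0.1,9.7,-0.1],0],[[-0.1,9.7,-0.1],0],[[-0.1,9.7,-0.1],0]]'; python3 -m jog '[[[0,0,0],0],[[0,0,0],0],[[0,0,0],0]]' 2.4; python3 -m jog '[[[0,-0.1,0.5],0],[[0,-0.3,1],0],[[0,-0.5,1.5],0],[[0,-0.7,2],0],[[0,-0.8,2.5],0],[[0,-1,3],0],[[0,-1.1,3.5],0],[[0,-1.1,3.5],0]]'; python3 go.py
```

```text
t: 31.8
tcp_pos: [0.5071, 0.4586, 0.1316]
tool_rot: [0.0, -0.707, 0.708, 0.001]
force: [0.3, 0.4, 0.8]
finger_gap: 0.374
t: 32.05
tcp_pos: [0.5086, 0.4605, 0.1342]
tool_rot: [0.001, 0.708, -0.706, 0.001]
force: [-0.7, 0.1, -0.1]
finger_gap: 0.283
t: 32.72
tcp_pos: [0.5078, 0.4238, 0.1435]
tool_rot: [-0.0, -0.707, 0.707, 0.0]
force: [0.9, 0.4, -0.0]
finger_gap: 0.282
t 32.72 tcp [0.5078 0.4238 0.1435] jaw -90.06 q [ 0.53  0.68  1.41 -0.    1.05  2.1 ] F [ 0.9  0.4 -0. ] gap 0.282
```

```bash
python3 -m jog '[[[0,-0.1,0.4],0],[[0,-0.2,0.8],0],[[0,-0.3,1.2],0],[[0,-0.3,1.6],0],[[0,-0.3,2],0],[[0,-0.3,2],0]]'; python3 -m jog '[[[0,0,0.4],0],[[0,0,0.8],0],[[0,0,1.2],0],[[0,0,1.6],0],[[0,0,2],0],[[0,0,2],0]]';  python3 -m jog '[[[0,0,0.3],0],[[0,0,0.6],0],[[0,0,0.9],0],[[0,0,1.2],0],[[0,0,1.5],0],[[0,0,1.8],0],[[0,0,1.8],0],[[0,0,1.8],0]]';python3 go.py
```

```text
t: 33.22
tcp_pos: [0.5076, 0.4042, 0.1462]
tool_rot: [-0.0, -0.707, 0.707, 0.0]
force: [-0.4, -0.2, -0.7]
finger_gap: 0.283
t: 33.72
tcp_pos: [0.5076, 0.384, 0.1462]
tool_rot: [-0.0, -0.707, 0.707, 0.001]
force: [0.1, -0.6, -0.7]
finger_gap: 0.28
t: 34.38
tcp_pos: [0.5077, 0.367, 0.1464]
tool_rot: [0.0, 0.707, -0.707, -0.0]
force: [0.1, 0.6, 0.2]
finger_gap: 0.28
t 34.38 tcp [0.5077 0.367  0.1464] jaw -90.03 q [0.45 0.63 1.5  0.   1.01 2.02] F [0.1 0.6 0.2] gap 0.28
```

```bash
python3 -m jog '[[[0,0,0],0],[[0,0,0],0],[[0,-1,0],0],[[0,-3,0],0],[[0,-6,0],0],[[0,-10,0],0],[[0,-10,0],0]]'; python3 - <<'E'
from h import *
s=cam('side');save(s,'s9.png',(110,190,250,310),5)
E
```

```text
t: 34.97
tcp_pos: [0.512, 0.3696, 0.2554]
tool_rot: [0.005, 0.71, -0.705, 0.005]
force: [0.5, 0.3, 1.6]
finger_gap: 0.279
```

View pics/s9.png

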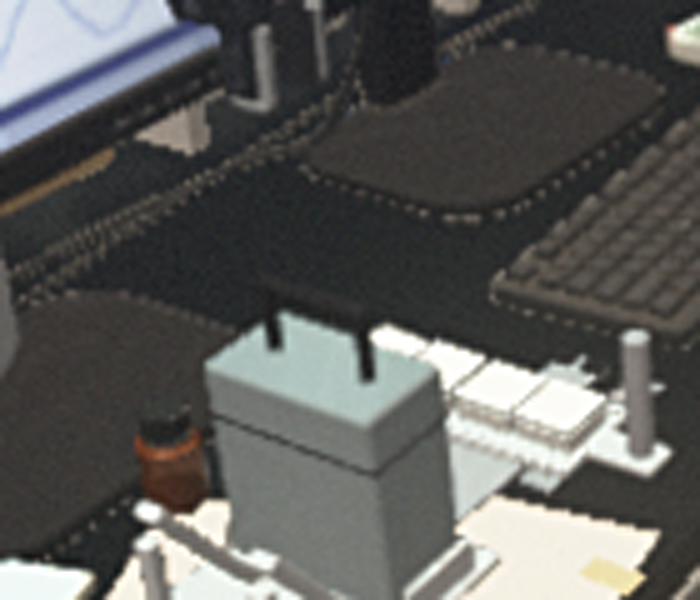

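```bash
python3 - <<'E'
from h import *
s=cam('side')
q=proj(s,[[.5065+a,.3695+b,z] for a in(-.05,.05) for b in(-.0275,.0275) for z in (.12,)]+[[.5065-.02,.3695,.154],[.5065+.02,.3695,.154]])
print(((q-[110,190])*5).round())
E
python3 go.py .4165 .2471 .25 -90; python3 -m jog '[[[9.1,0,12],0],[[9.1,0,12],0],[[9.1,0,12.1],0],[[9.1,0,12.1],0],[[9.1,4,12.1],0],[[9.1,7,12.1],0],[[9.1,10,12.1],0],[[9.1,10,12.1],0],[[9.1,10,12.1],0],[[9.1,10,12.1],0]]' 4; python3 go.py .4167 .2475 .055 -90
```

```text
[[446. 364.]
 [368. 425.]
 [281. 309.]
 [201. 364.]
 [348. 311.]
 [281. 289.]]
t 35.07 tcp [0.509  0.3679 0.2496] jaw -90.0 q [0.45 0.51 1.41 0.   1.22 2.02] F [-0.3 -0.2 -0.7] gap 0.282
[ 9.25 -0.13 12.08] turn 0.0 rows 4 1
t: 35.9
tcp_pos: [0.4171, 0.2464, 0.1469]
tool_rot: [0.0, 0.707, -0.707, 0.0]
force: [-0.1, 0.6, 0.1]
finger_gap: 0.468
t 35.9 tcp [0.4171 0.2464 0.1469] jaw -90.0 q [0.3  0.47 1.86 0.   0.8  1.87] F [-0.1  0.6  0.1] gap 0.468
[ 0.04  9.19 -0.11] turn -0.0 rows 3 1
```

```bash
python3 -m jog '[[[0,3,-0.1],0],[[0,6,-0.1],0],[[0,9.1,-0.1],0],[[0,9.1,-0.1],0],[[0,9.1,-0.1],0]]'; python3 -m jog '[[[0,0,0],0],[[0,0,0],0],[[0,0,0],0],[[0,0,0],0],[[0,0,0],0],[[0,0,0],0],[[0,0,0],0]]' 0.5 40; python3 -m jog '[[[0,0,0.3],0],[[0,0,0.6],0],[[0,0,0.9],0],[[0,0,1.2],0],[[0,0,1.5],0],[[0,0,1.8],0],[[0,0,2.1],0],[[0,0,2.4],0],[[0,0,2.7],0],[[0,0,3],0],[[0,0,3.3],0],[[0,0,3.6],0],[[0,0,3.9],0],[[0,0,4.2],0],[[0,0,4.5],0],[[0,0,4.8],0],[[0,0,5.1],0],[[0,0,5.4],0],[[0,0,5.4],0]]'; python3 go.py .4167 .1771 .055 -90
```

```text
t: 36.32
tcp_pos: [0.4168, 0.2473, 0.0556]
tool_rot: [0.0, -0.707, 0.707, 0.0]
force: [0.6, 0.4, -0.0]
finger_gap: 0.467
t: 36.9
tcp_pos: [0.4184, 0.2477, 0.0577]
tool_rot: [0.002, 0.708, -0.707, 0.002]
force: [0.3, -0.4, 9.0]
finger_gap: 0.149
t: 38.48
tcp_pos: [0.4184, 0.1931, 0.0577]
tool_rot: [0.002, 0.707, -0.707, 0.002]
force: [-0.1, -1.8, 9.6]
finger_gap: 0.15
t 38.48 tcp [0.4184 0.1931 0.0577] jaw -90.01 q [ 0.19  0.63  1.98 -0.    0.53  1.76] F [-0.1 -1.8  9.6] gap 0.15
[0.17 0.27 1.6 ] turn -0.0 rows 1 1
```

```bash
python3 -m jog '[[[0,0,0.2],0],[[0,0,0.4],0],[[0,0,0.6],0],[[0,0,0.8],0],[[0,0,1],0],[[0,0,1.2],0],[[0,0,1.4],0],[[0,0,1.6],0],[[0,0,1.6],0],[[0,0,1.6],0]]'; python3 go.py .4167 .1771 .055 -90
```

```text
t: 39.32
tcp_pos: [0.4184, 0.1773, 0.0577]
tool_rot: [0.002, 0.707, -0.707, 0.002]
force: [0.0, -0.5, 10.5]
finger_gap: 0.153
t 39.32 tcp [0.4184 0.1773 0.0577] jaw -90.01 q [ 0.15  0.62  2.   -0.    0.51  1.73] F [ 0.  -0.5 10.5] gap 0.153
[0.17 0.27 0.02] turn -0.0 rows 1 1
```

```bash
python3 -m jog '[[[0,0,0],0],[[0,0,0],0],[[0,0,0],0],[[0,0,0],0],[[0,0,0],0],[[0,-3,0],0],[[0,-6,0],0],[[0,-10,0],0],[[0,-14,10],0],[[0,-17,20],0],[[0,-17,30],0],[[0,-17,30],0],[[0,-17,30],0],[[0,-17,30],0],[[0,-17,30],0],[[0,-17,30],0],[[0,-17,30],0]]' 4; python3 - <<'E'
from h import *
s=cam('side');save(s,'s10.png',(130,190,270,310),5)
q=proj(s,[[.5065+a,.2995+b,.12] for a in(-.05,.05) for b in(-.0275,.0275)]+[[.4165,.1771,.094]])
print('pred case top, post',((q-[130,190])*5).round())
s=cam('top');save(s,'t10.png',(80,150,210,235),6)
q=proj(s,[[.5065+a,.2995+b,.12] for a in(-.05,.05) for b in(-.0275,.0275)]+[[.4165,.1771,.094]])
print('pred case top, post',((q-[80,150])*6).round())
E
```

```text
t: 40.73
tcp_pos: [0.4179, -0.1274, 0.2262]
tool_rot: [-0.003, -0.706, 0.708, 0.001]
force: [-0.6, -0.2, 0.1]
finger_gap: 0.465
pred case top, post [[435. 294.]
 [366. 348.]
 [274. 247.]
 [202. 295.]
 [608. 273.]]
pred case top, post [[405. 313.]
 [298. 309.]
 [417. 117.]
 [311. 114.]
 [597. 401.]]
```

View pics/s10.png

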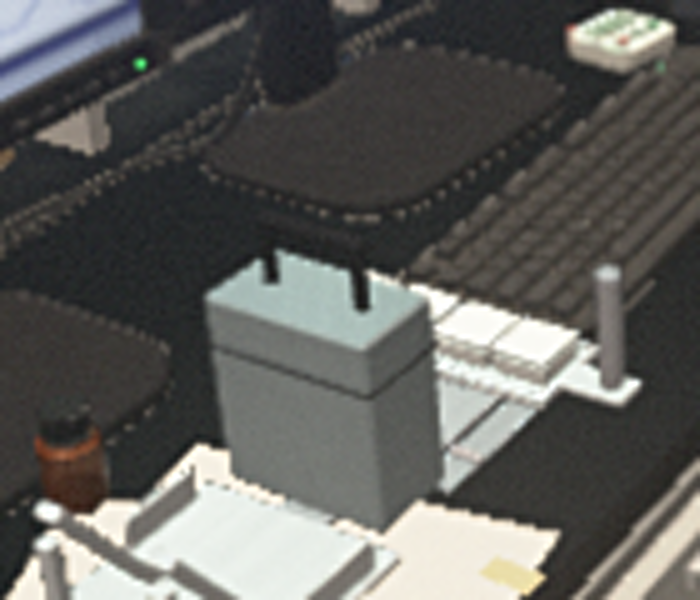

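View pics/t10.png

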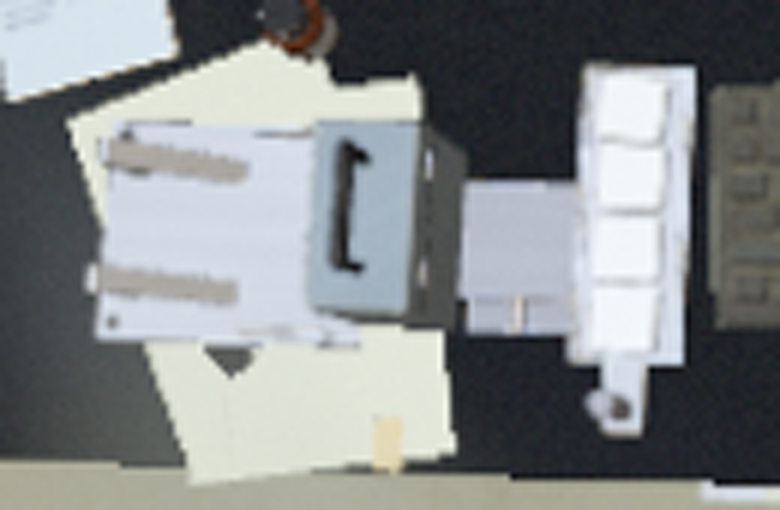

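```bash
python3 -c "
from station import workorder; print(workorder.sign_off())"
```

```text
the job is handed in; nothing more can be done
None
```

The job is done and handed in at about 41 s of robot time; `sign_off` gave no verdict.

- **Glass boxes:** all four were present. They now lie side by side on the carrier's deck, inside the rim.
- **Case:** I tipped it back with the fingers loosely round the handle until it leaned on the rest by itself. I pushed the carrier by its post to its end stop, which gave me the zero of its travel. After easing back, it read about 0 mm from home. I then led the case down so that it stood upright on the blade.
- **Carrier:** I drew it back to about 69.8 mm, measured from the gripped post, and moved the arm clear.

In the last two pictures the case is upright. Its top corners are within about 1 to 2 pixels (2 to 5 mm) of where they should be if it stands flat on the blade point. The post is where it belongs for the 70 mm detent, all four boxes are inside the rim, and the brown bottle is standing. The jar is outside those two last crops, so I did not check it again at the end. It was never approached.

No check failed. When closing on the boxes and the post, the tool felt about 6 to 11 N upward, most likely from the swing of the pads. Pushing against the end stop reached 37 N.

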